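# Point out the unlocked clamp jar, then lock it

## Task

One of the three clamp jars on the upper shelf has been left unlocked, its metal lever sticking up and out. Point it out to the cook: hold your fingertips just above the middle of its lid, a few centimetres off and touching nothing, for three seconds; then push its lever all the way down with the fingertips and draw back. Never touch that jar's lid, do not lift, tip or shove the jar along, keep well clear of the lids of the other jars, and leave everything else as it stands.

Things in the scene. Friction and masses are not known exactly. Their poses are not given: they have to be found in the camera images.
- jar_a_lid (a point): The jar that stands unlocked. Loose clear glass jar, 84 mm in diameter, 0.6 to 0.9 kg, with a 76 mm glass lid; told from the two like it only by its raised lever. Origin: centre of the top of its lid, 107 mm above the shelf board; z up, its x axis level and pointing from the lever side through the jar to its back.
- jar_a_pivot (a point): The hinge of that jar's lever: on the lever side, 50 mm from the jar's axis (8 mm clear of the glass) and 25 mm below the top of the lid. Same axes as the lid's: the lever points away from the jar, along -x of this frame.
- jar_a_tip (a point): The free end of that jar's lever, 50 mm from its hinge. The lever is a steel plate 18 mm wide and 3 mm thick with a 6 mm round bead across its end.
- jar_a_lever (a joint): Angle of that lever in rad: 0 = locked, fully down, where it slopes outward and down 65 degrees below level; it grows as the lever rises (1.13 = level, start about 1.4 to 1.8). A stiff hinge (about 0.05 N m) that stays where it is left; no spring.
- jar_b_lid (a point): A second, like jar, locked. Origin: centre of the top of its lid, 107 mm above the shelf board; z up, its x axis level and pointing from the lever side through the jar to its back.
- jar_b_lever (a joint): Lever angle of the second jar, 0 = locked.
- jar_c_lid (a point): A third, like jar, locked. Origin: centre of the top of its lid, 107 mm above the shelf board; z up, its x axis level and pointing from the lever side through the jar to its back.
- jar_c_lever (a joint): Lever angle of the third jar, 0 = locked.
- shelves: Two oak shelves on a low tiled wall, fixed. Origin on the work surface below the middle of the depth of the boards. Boards 220 mm deep (x) and 30 mm thick; the upper one's top is 170 mm above the work surface and runs from y = -360 to 280 mm, the lower one's top 70 mm above it, from y = 200 to 640 mm. The 20 mm thick wall stands along the +x side of the boards, 200 mm tall.
- timer: Steel egg timer, 60 mm in diameter and 60 mm tall, on the upper shelf. Origin: centre of its underside.
- brush: Silicone brush with a hard dark handle, 185 mm long, 15 mm tall, lying along the back of the upper shelf. Origin: on its underside; the handle runs 105 mm to +y, the bristles 80 mm to -y.
- mug: White mug, 80 mm wide, 90 mm tall, on the lower shelf. Origin: centre of its underside.
- mill: Dark wood pepper mill, 54 mm wide, 122 mm tall, on the lower shelf. Origin: centre of its underside.
- saucepan: Open steel saucepan, about 150 mm wide, 75 mm tall, on the black hob in front of the shelves. Origin: centre of its underside.
- jar_a_cover: The glass lid of the unlocked jar itself, 76 mm wide. Origin: centre of the jar's underside, on the shelf.
Mind the look-alikes: they are no part of the job. What is shaped like the part that bears jar_c_lid but pink is not meant.

How it is judged (in metres and radians):
On the way, in this order (a step that is already met when the one before it is completed fails the run):
1. the fingertips dwell for 2 s just above the middle of the unlocked jar's lid (within 22 mm of its middle, not more than about 60 mm above it), touching nothing of it, its lever still up (horizontal distance between the grasp point and jar_a_lid below 0.022 m and z of the grasp point in the frame of jar_a_lid between 0.005 and 0.08 m and contact force between each of the arm, the fingers and anything else below 0.5 N and value of joint jar_a_lever above 1.2 rad), for 2 s.
2. the lever is pushed fully down (value of joint jar_a_lever below 0.15 rad), for 0.2 s.
At the end, for the whole second after the job is handed in: The pointed-out jar's lever is within 0.15 rad of fully down, the jar stands upright within 30 mm of where it was, the other jars are locked (levers under 0.2 rad) and, like the timer, brush, mug, mill and saucepan, within 20 mm of their places; the robot is clear of everything (value of joint jar_a_lever below 0.15 rad and distance of jar_a_lid from where it was at the start of the episode below 0.03 m and angle between jar_a_lid's own z axis and vertical below 0.05 rad and distance of each of jar_b_lid, jar_c_lid, timer, brush, mug, mill, saucepan from where it was at the start of the episode below 0.02 m and value of joint each of jar_b_lever, jar_c_lever below 0.2 rad); the robot touches nothing.
It fails at once if the unlocked jar's lid is touched (contact force between any of the fingers, the arm and jar_a_cover above 1 N).
It fails at once if a jar is lifted more than 12 mm (z of any of jar_a_lid, jar_b_lid, jar_c_lid in the frame of shelves above 0.289 m).
It fails at once if the unlocked jar is tipped or shoved more than 40 mm (angle between jar_a_lid's own z axis and vertical above 0.35 rad or distance of jar_a_lid from where it was at the start of the episode above 0.04 m).
It fails at once if the fingertips come within about 20 mm above the lid of a locked jar ((horizontal distance between the grasp point and jar_b_lid below 0.03 m and z of the grasp point in the frame of jar_b_lid below 0.04 m) or (horizontal distance between the grasp point and jar_c_lid below 0.03 m and z of the grasp point in the frame of jar_c_lid below 0.04 m)).
It fails at once if something else is moved more than 20 mm, or a locked jar is opened (distance of any of jar_b_lid, jar_c_lid, timer, brush, mug, mill, saucepan from where it was at the start of the episode above 0.02 m or value of joint any of jar_b_lever, jar_c_lever above 0.2 rad).
It also fails if it takes over 48 s, if anything falls off the work surface, if the arm or the gripper's body presses on something with over 40 N, if the wrist force passes 120 N, or if a joint passes its speed limit or range.

## Robot

A 6-joint arm with a two-finger parallel gripper is mounted at the origin on the work surface. World frame = base frame: x ahead of the robot, y to its left, z up, the work surface at z = 0. Lengths are in mm, angles in rad, forces in N, time in s.
With the tool pointing down it reaches from about 300 to 850 mm from the base axis. Payload 4.2 kg.
Tool frame: the origin (TCP) lies on the centre line of the jaws, within the pads' length; the fingertips stand 14 mm ahead of it and the grasp point (between the pads) lies 5 mm behind it; z points along the fingers, y is the line along which they close (so a half turn about z gives the same grasp; the last joint's range is limited). The gripper opens to 91 mm and grips with 3 to 60 N. Pads are 32 mm wide; open, the fingers measure 118 mm over their backs; the gripper's body (76 mm by 178 mm) begins 60 mm behind the grasp point.
Start: joints at [-1.342, 0.32, 1.565, -0, 1.257, -0.02], TCP at [141.591, -557.309, 227.976] pointing down, gripper open.
Joint ranges: [-3.11, 3.11], [-0.84, 2.01], [0.21, 2.61], [-1.34, 4.49], [0.05, 2.63], [-2.56, 2.56]. Speed limits (rad/s): [2.57, 2.57, 3.14, 3.14, 3.14, 3.14].

## Interface

Orientations are given as a 3x3 rotation matrix whose columns are the frame's x, y, z axes.
In Python, from workcell import r gives the robot as it stands.
- The arm moves only by the tool send_rows, never from a script. Its argument "plan" is text: rows parted by semicolons, each of 6 numbers parted by spaces: the shift along the tool's x, y, z in mm, then the turn, a rotation vector about the tool's x, y, z in degrees. A call has 1 to 20 rows; each row is the pose to reach, as a shift and turn from the pose commanded when the call began, along the tool's axes at that moment; what a row does not reach only later rows make up. A row lasts 1/12 s, in which the tool goes at most 41.7 mm and 7.16 degrees, less where a joint would pass 70% of its speed; a pose out of reach is approached as far as the arm can. A call with a gripper value outside its range is refused whole. "grip" is the finger opening in mm, from 0 to 91.2, set as the call begins (left out, the last holds). The fingers move at their own pace and stop on an object; "grip_force" is the grip in N (left out, the last holds). Time passes only in rows, so rows that repeat a pose let the fingers close. It gives the time, the measured TCP pose, the force, the opening and the grip force at its end, in the units of the state.
- r.read_state(): the state, without advancing time (a new reading comes with each control period).
- r.snapshot(name): name is "side" or "top" or "wrist"; returns the picture (420x560x3 uint8, red, green, blue); there is no depth.
- r.camera_model(name): a dict with "K" (3x3 intrinsics, pixels), "extrinsics" (4x4, takes a point from world to camera coordinates). Camera axes: x right, y up, looking along -z (the intrinsics and any distortion apply to the point x, -y, -z); pixel columns grow to the right and rows downward; lengths in mm; the calibration is good to about 2 mm. A picture is of the moment at which its call begins: read the wrist's pose just before it. camera_model takes no time and is no camera call; for the wrist camera it gives the pose at the moment of the call.
- r.job_done(): hands the job in; it is judged then, once.
The state is a dict: "time": time; "q": joint angles; "qvel": joint speeds; "joint_efforts": joint torques, N m; "tool_pos": TCP position; "tcp_rot": TCP orientation; "wrist_force": force on the tool from outside, world axes, zero at the start; "torque": the same for the moment, N m; "gripper_width": finger opening in mm; "grasp_force": force on a finger pad.
Only numpy, scipy, OpenCV 4.12 (cv2) and the standard library are available. Lean on these libraries where they do the work, as an engineer would, in place of code of your own. Each camera call takes 0.05 s, during which the arm holds its last target. There are 200 camera calls.

## Working session

There is one attempt and no reset: what is moved stays moved. The work goes in short steps, Python scripts to look and compute and a tool call to move; the robot and the scene stay as the last step left them, time stands still between calls to the robot, and variables do not carry over. Pictures are saved under pics/ and viewed, at most 10 in all, crops included, and the job is handed in when it is done.

Besides the shell and the picture viewer there is one more tool, called after "Call:" in YAML: its name, and indented under it one key for each argument. send_rows: Moves the arm, as the interface text tells. Its arguments: {"type":"object","properties":{"plan":{"type":"string"},"grip":{"type":"number"},"grip_force":{"type":"number"}},"required":["plan"]}

```bash
ls; mkdir -p pics; python3 - <<'E'
from workcell import r
import cv2, numpy as np
for n in ("side","top"):
    im=r.snapshot(n); cv2.imwrite(f"pics/{n}0.png",im[:,:,::-1])
    m=r.camera_model(n); print(n,np.round(m["K"],1).tolist(),np.round(m["extrinsics"],3).tolist(),[k for k in m])
s=r.read_state(); print(s["time"],s["tool_pos"],np.round(s["tcp_rot"],3).tolist())
E
```

```text
pics
side [[411.9, 0.0, 282.7], [0.0, 411.9, 217.4], [0.0, 0.0, 1.0]] [[0.969, -0.246, -0.024, -568.469], [0.138, 0.456, 0.879, -301.555], [-0.205, -0.855, 0.476, -1035.649], [0.0, 0.0, 0.0, 1.0]] ['K', 'extrinsics']
top [[529.4, 0.0, 282.5], [0.0, 529.4, 214.5], [0.0, 0.0, 1.0]] [[-0.013, -1.0, 0.024, 116.695], [0.998, -0.012, 0.055, -630.462], [-0.055, 0.024, 0.998, -1464.161], [0.0, 0.0, 0.0, 1.0]] ['K', 'extrinsics']
0.1 [ 141.45285033 -556.89806533  227.21157473] [[0.969, 0.246, -0.0], [0.246, -0.969, 0.002], [0.0, -0.002, -1.0]]
```

View pics/side0.png

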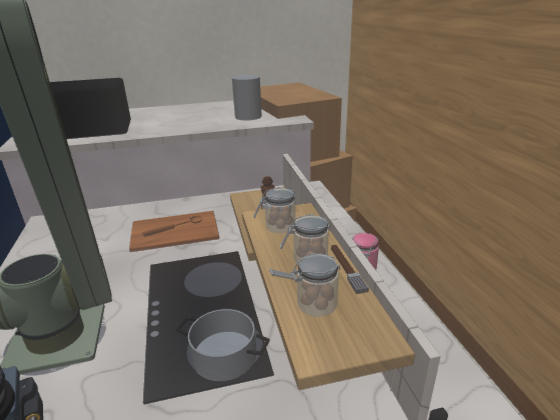

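View pics/top0.png

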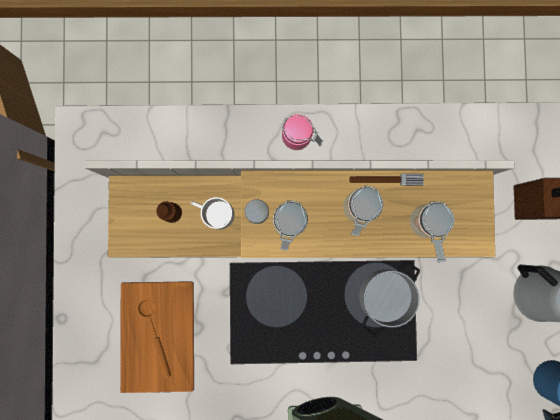

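The candidates are three clear jars: side (279,205), (311,240), (318,285); top (290,218), (365,205), (435,218). A pink jar at top (297,130) is off the shelf and is only a look-alike. The near jar, side (318,285) / top (435,218), fits because its lever sticks out level. I'll confirm that in one enlarged crop.

```bash
python3 - <<'E'
import cv2, numpy as np
a=cv2.imread("pics/side0.png")[185:320,240:350]; b=cv2.imread("pics/top0.png")[185:275,260:470]
a=cv2.resize(a,None,fx=2.6,fy=2.6,interpolation=3)  # 286x351
a=cv2.resize(cv2.imread("pics/side0.png")[180:320,240:350],(440,560),interpolation=3)
b=cv2.resize(cv2.imread("pics/top0.png")[185:275,400:465],(360,498),interpolation=3)
b=cv2.copyMakeBorder(b,0,62,0,0,0)
cv2.imwrite("pics/crop.png",np.hstack([a,b]))
E
```

```text
(no output)
```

View pics/crop.png

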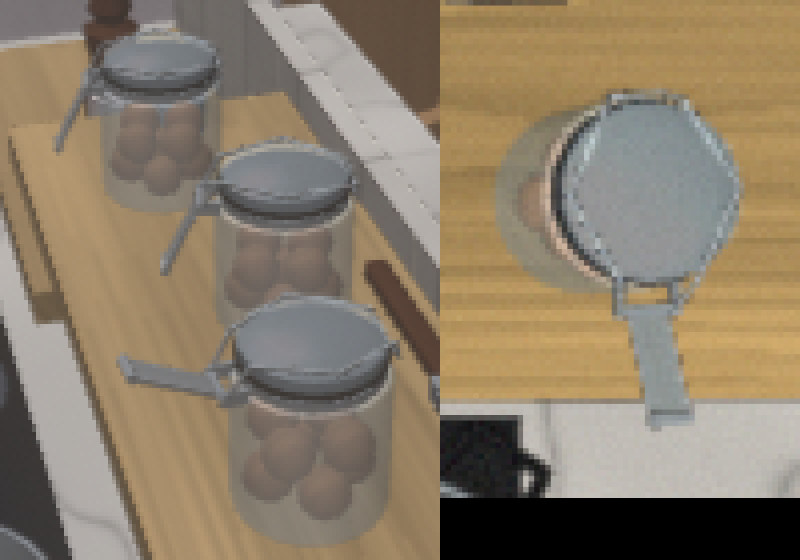

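The crop confirms it: the nearest jar's lever sticks out level and slightly up (crop tip (122,366), hinge (228,383)), while the other two slope down. Next I triangulate its lid, hinge and tip.

```bash
cat > h.py <<'E'
from workcell import r
import cv2, numpy as np
def P(n):
    m=r.camera_model(n); return m["K"]@np.diag([1,-1,-1])@np.array(m["extrinsics"])[:3]
def tri(ps,pt):
    X=cv2.triangulatePoints(P("side"),P("top"),np.float64(ps),np.float64(pt)).ravel(); return X[:3]/X[3]
def plane(n,p,z):
    M=P(n); A=np.c_[M[:,:2],-np.array([*p,1.])]; return np.linalg.solve(A,-(M[:,2]*z+M[:,3]))[:2]
def proj(n,X):
    v=P(n)@np.r_[X,1]; return v[:2]/v[2]
E
python3 - <<'E'
from h import *
L=tri((318,263.5),(438.8,219.4)); T=tri((270.5,271.5),(441.5,260)); print("lid",L,"tip",T)
print("lid@277 side,top",plane("side",(318,263.5),277),plane("top",(438.8,219.4),277))
H=tri((297,275.8),(440-2,240.5)); print("hinge",H)
for p in [(365.5,204),(291,217)]: print("other lid top",plane("top",p,277))
for p in [(311.5,226),(279.5,196)]: print("other lid side",plane("side",p,277))
print("pan",plane("top",(388,298),75),"shelf front", plane("top",(440,257.5),170), "shelf corner",plane("top",(495,257.5),170),plane("top",(500,165),200))
E
```

```text
lid [ 602.35215843 -248.11079466  272.97361975] tip [ 507.13703777 -250.80261559  274.84637102]
lid@277 side,top [ 600.91042827 -253.61695447] [ 601.91546688 -246.73916901]
hinge [ 555.10244239 -251.12768299  254.46776739]
other lid top [639.57600624 -76.9989672 ]
other lid top [611.48749635  95.83786827]
other lid side [ 634.22526434 -107.86929039]
other lid side [602.40941661  68.73048198]
pan [ 401.67584348 -168.87127031] shelf front [ 510.61778888 -281.45471656] shelf corner [ 508.73431175 -420.91112565] [ 738.59102987 -428.6736704 ]
```

Call:
send_rows:
  plan: "0 0 -40 0 0 0; 0 0 -80 0 0 0; 0 0 -120 0 0 0; 30 -26 -120 0 0 0; 60 -52 -120 0 0 2; 90 -78 -120 0 0 4; 120 -104 -120 0 0 6; 150 -130 -120 0 0 8; 180 -156 -120 0 0 10; 210 -182 -120 0 0 12; 236 -205 -120 0 0 14; 236 -205 -120 0 0 14; 236 -205 -120 0 0 14"
  grip: 6

```text
time: 1.18
tool_pos: [320.4, -299.3, 347.8]
tcp_rot: [[1.0, 0.009, -0.0], [0.009, -1.0, -0.0], [-0.0, 0.0, -1.0]]
wrist_force: [-0.8, -0.2, 0.7]
gripper_width: 8.2
grasp_force: 0.0
```

Call:
send_rows:
  plan: "40 -8 0 0 0 0; 80 -16 0 0 0 0; 120 -24 0 0 0 0; 160 -32 0 0 0 0; 190 -40 0 0 0 0; 190 -48 0 0 0 0; 190 -48 0 0 0 0; 190 -48 0 0 0 0"

```text
time: 1.85
tool_pos: [508.7, -252.7, 347.5]
tcp_rot: [[1.0, 0.004, -0.002], [0.004, -1.0, -0.0], [-0.002, 0.0, -1.0]]
wrist_force: [0.0, 0.0, -0.1]
gripper_width: 5.8
grasp_force: 0.0
```

```bash
python3 - <<'E'
from h import *
s=r.read_state(); m=r.camera_model("wrist"); im=r.snapshot("wrist"); cv2.imwrite("pics/wrist1.png",im[:,:,::-1])
print(s["time"],s["tool_pos"]); np.save("wP.npy",P("wrist")); print(proj("wrist",(602,-248,277)),proj("wrist",(507,-251,275)),proj("wrist",(552,-249,252)))
E
```

```text
1.85 [ 508.6512136  -252.74406223  347.46522804]
[271.4205711  86.1008581] [276.41043714 229.88824589] [273.91120712 161.33552992]
```

View pics/wrist1.png

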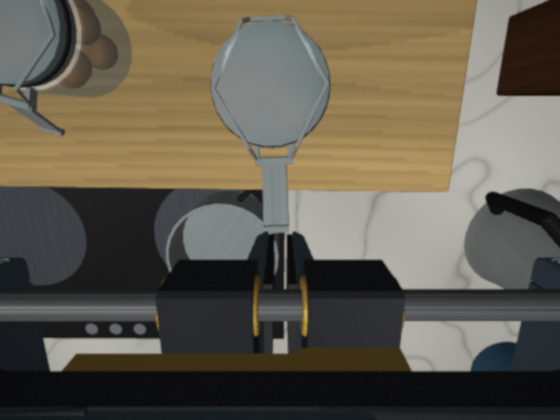

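The wrist view shows the lid at (270,83), lever tip at (276,226) and hinge near (275,160). The predicted points were (271,86), (276,230) and (274,161), so the estimates hold to 2–3 mm.

```bash
python3 - <<'E'
from h import *
import h
M=np.load("wP.npy"); h.P=lambda n:M
print(plane("w",(270,83),277),plane("w",(276,226),275),plane("w",(275,160),252),plane("w",(35,97),170+20))
E
```

```text
[ 603.81121999 -247.1277341 ] [ 509.87063352 -250.7153291 ] [ 552.97501155 -249.79768765] [599.08638965 -41.0900647 ]
```

Call:
send_rows:
  plan: "40 -1 0 0 0 0; 80 -3 0 0 0 0; 94 -3 12 0 0 0; 94 -3 24 0 0 0; 94 -3 24 0 0 0; 94 -3 24 0 0 0"

```text
time: 2.4
tool_pos: [602.1, -249.1, 323.5]
tcp_rot: [[1.0, 0.003, -0.002], [0.003, -1.0, 0.0], [-0.002, -0.0, -1.0]]
wrist_force: [-1.1, 0.4, 0.2]
gripper_width: 6.1
grasp_force: 0.0
```

Call:
send_rows:
  plan: "0 0 0 0 0 0; 0 0 0 0 0 0; 0 0 0 0 0 0; 0 0 0 0 0 0; 0 0 0 0 0 0; 0 0 0 0 0 0; 0 0 0 0 0 0; 0 0 0 0 0 0; 0 0 0 0 0 0; 0 0 0 0 0 0; 0 0 0 0 0 0; 0 0 0 0 0 0; 0 0 0 0 0 0; 0 0 0 0 0 0; 0 0 0 0 0 0; 0 0 0 0 0 0; 0 0 0 0 0 0; 0 0 0 0 0 0; 0 0 0 0 0 0; 0 0 0 0 0 0"

```text
time: 4.07
tool_pos: [603.6, -248.3, 324.0]
tcp_rot: [[1.0, 0.004, 0.0], [0.004, -1.0, -0.0], [0.0, 0.0, -1.0]]
wrist_force: [-0.3, -0.5, 0.7]
gripper_width: 5.7
grasp_force: 0.0
```

Call:
send_rows:
  plan: "0 0 0 0 0 0; 0 0 0 0 0 0; 0 0 0 0 0 0; 0 0 0 0 0 0; 0 0 0 0 0 0; 0 0 0 0 0 0; 0 0 0 0 0 0; 0 0 0 0 0 0; 0 0 0 0 0 0; 0 0 0 0 0 0; 0 0 0 0 0 0; 0 0 0 0 0 0; 0 0 0 0 0 0; 0 0 0 0 0 0; 0 0 0 0 0 0; 0 0 0 0 0 0; 0 0 0 0 0 0; 0 0 0 0 0 0; 0 0 0 0 0 0; 0 0 0 0 0 0"

```text
time: 5.73
tool_pos: [603.6, -248.2, 324.0]
tcp_rot: [[1.0, 0.004, 0.0], [0.004, -1.0, -0.0], [0.0, 0.0, -1.0]]
wrist_force: [0.2, 0.9, 0.4]
gripper_width: 5.5
grasp_force: 0.0
```

Call:
send_rows:
  plan: "-40 1 -4 0 0 0; -80 2 -4 0 0 0; -104 2 0 0 0 0; -104 2 0 0 0 0; -104 2 12 0 0 0; -104 2 24 0 0 0; -105 2 32 0 0 0; -106 2 40 0 0 0; -107 2 48 0 0 0; -107 2 56 0 0 0; -107 2 62 0 0 0; -107 2 67 0 0 0; -105 2 72 0 0 0; -103 2 77 0 0 0; -100 2 82 0 0 0; -97 2 86 0 0 0; -94 2 89 0 0 0; -91 2 91 0 0 0; -88 2 93 0 0 0; -86 2 95 0 0 0"

```text
time: 7.4
tool_pos: [517.5, -250.5, 229.0]
tcp_rot: [[1.0, 0.005, -0.001], [0.005, -1.0, 0.0], [-0.001, -0.0, -1.0]]
wrist_force: [-5.3, 0.9, 11.1]
gripper_width: 6.1
grasp_force: 5.2
```

```bash
python3 - <<'E'
from h import *
s=r.read_state(); print(s["tool_pos"],s["wrist_force"])
a=r.snapshot("side")[:,:,::-1]; cv2.imwrite("pics/mid.png",cv2.resize(a[200:330,230:360],(600,600),interpolation=3))
E
```

```text
[ 517.47637693 -250.54782248  229.0070981 ] [-5.29951013  0.92345891 11.08153336]
```

View pics/mid.png

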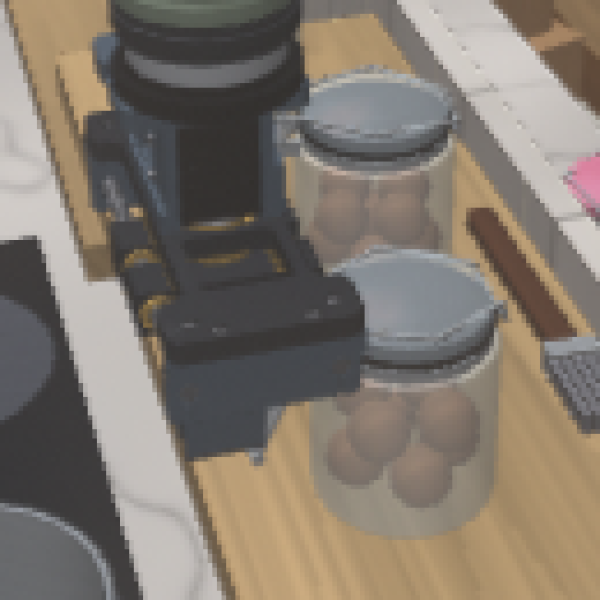

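The picture shows the lever steep against the fingertips at (265,440), and the 11 N reaction indicates it is on its stop. Next I draw back outward, rise, and look again.

Call:
send_rows:
  plan: "-6 0 1 0 0 0; -16 0 0 0 0 0; -30 0 -3 0 0 0; -45 0 -15 0 0 0; -55 0 -45 0 0 0; -60 0 -85 0 0 0; -80 0 -120 0 0 0; -120 0 -130 0 0 0; -150 0 -130 0 0 0; -150 0 -130 0 0 0; -150 0 -130 0 0 0"

```text
time: 8.37
tool_pos: [365.8, -251.1, 359.8]
tcp_rot: [[1.0, 0.002, 0.002], [0.002, -1.0, -0.001], [0.002, 0.001, -1.0]]
wrist_force: [-0.2, -0.3, 0.5]
gripper_width: 6.2
grasp_force: 0.0
```

```bash
python3 - <<'E'
from h import *
s=r.read_state(); print(s["time"],s["tool_pos"],s["wrist_force"])
a=r.snapshot("side")[:,:,::-1]; t=r.snapshot("top")[:,:,::-1]; cv2.imwrite("pics/s2.png",a); cv2.imwrite("pics/t2.png",t)
b=cv2.imread("pics/side0.png"); c=lambda i:cv2.resize(i[180:320,240:350],(400,509),interpolation=3)
cv2.imwrite("pics/after.png",np.hstack([c(b),c(a)]))
E
```

```text
8.3667 [ 365.75816282 -251.07598458  359.84020806] [-0.17464539 -0.28193642  0.51702526]
```

View pics/after.png

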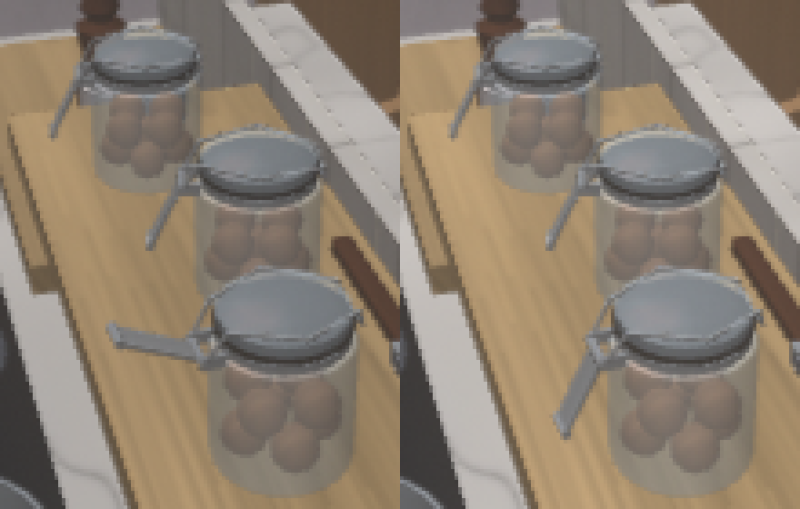

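The lever is down and the jar has not moved visibly (tip at crop (165,430), image (285.4,298.3)). I'll check the angle by reprojection.

```bash
python3 - <<'E'
from h import *
for d in (0,.07,.15,.25):
    a=np.radians(-65)+d; X=np.array([553.2-51*np.cos(a),-250.5,252+51*np.sin(a)]); print(d,proj("side",X),proj("top",X))
print(proj("side",(509,-250.8,275)),proj("top",(509,-250.8,275)))
t=cv2.imread("pics/t2.png"); cv2.imwrite("pics/t2c.png",cv2.resize(t[195:270,405:465],(480,600),interpolation=3))
E
```

```text
0 [284.33585495 297.26883293] [431.87799101 249.42812854]
0.07 [282.79216441 296.91682522] [432.11769432 250.74100236]
0.15 [281.08982106 296.39544224] [432.4243043  252.18630072]
0.25 [279.07038306 295.56865426] [432.85420941 253.89754825]
[272.20424165 271.21630852] [441.43344022 259.57557069]
```

View pics/t2c.png

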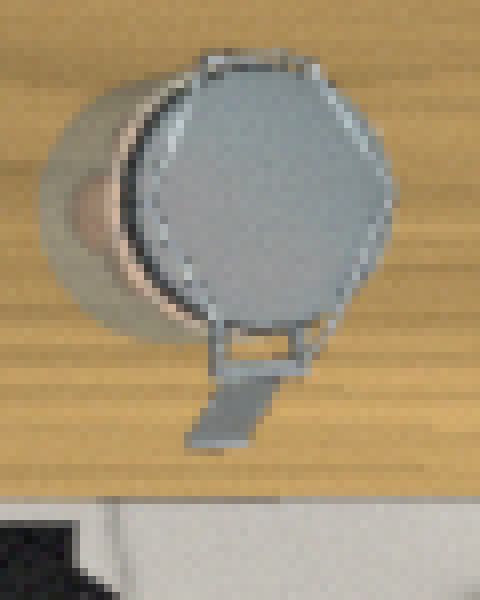

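Both views put the tip, top (432.1,250.2) and side (285.4,298.3), within about 0.05 rad of fully locked. The arm is clear, so I hand the job in.

```bash
python3 -c "
from workcell import r
print(r.job_done())"
```

```text
the job is handed in; nothing more can be done
None
```

I held the fingertips above the unlocked jar's lid for over 3 s, pushed its lever down (about 0 to 0.05 rad by my image estimate), drew back clear and handed the job in; no verdict was returned.

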